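Index the board turntable four clicks and clip it to its spindle

ROBOT

A 7-joint arm with a two-finger parallel gripper is mounted at the origin on the work surface. World frame = base frame: x ahead of the robot, y to its left, z up, the work surface at z = 0. Lengths are in m, angles in degrees, forces in N, time in s.
With the tool pointing down it reaches from about 0.425 to 0.925 m from the base axis. Payload 6.8 kg.
Tool frame: the origin (TCP) lies between the finger pads; the fingertips stand 25 mm ahead of it and the grasp point (between the pads) lies 6 mm ahead of it; x points along the fingers, z is the direction in which the jaws open and shut, and the axes are right-handed (so a half turn about x gives the same grasp; the last joint's range is limited). The gripper opens to 85 mm and grips with 20 to 120 N. Pads are 22 mm wide; open, the fingers measure 114 mm over their backs; the gripper's body (76 mm by 85 mm) begins 54 mm behind the grasp point. The pads swing forward as they close: fully open they stand 13 mm farther back than shut.
Start: joints at [-74.605, 27.33, 1.283, 89.118, -0.659, 63.558, -4.761], TCP at [0.248, 0.628, 0.256] pointing down, gripper open.
Joint ranges: [-169.35, 169.35], [-19.33, 120.38], [-80.79, 83.38], [13.8, 139.57], [-78.32, 258.32], [9.67, 109.79], [-169.56, 169.56]. Speed limits (degrees/s): [136.94, 136.94, 180, 180, 180, 180, 180].

INTERFACE

Orientations are given as [roll, pitch, yaw] about the fixed x, y, z axes, in that order (R = Rz(yaw) Ry(pitch) Rx(roll)).
In Python, from rig import env gives the robot as it stands.
- The arm moves only by the tool carry_out, never from a script. Its argument "rows" is text: rows parted by semicolons, each of 6 numbers parted by spaces: the shift along the world's x, y, z in cm, then the turn, a rotation vector about the world's x, y, z in degrees. In form: tx ty tz wx wy wz; .... A call has 1 to 5 rows; each row is the pose to reach, as a shift and turn from the pose commanded when the call began; what a row does not reach only later rows make up. A row lasts 1/10 s, in which the tool goes at most 50 mm and 8.59 degrees, less where a joint would pass 70% of its speed; a pose out of reach is approached as far as the arm can. A call with a gripper value outside its range is refused whole. "hand" is the closure, from -1 (fully open) to 1 (shut), so that 0 is half open, set as the call begins (left out, the last holds). The fingers move at their own pace and stop on an object; "newtons" is the grip in N (left out, the last holds). Time passes only in rows, so rows that repeat a pose let the fingers close. It gives the time, the measured TCP pose, the force and the opening at its end, in the units of the state.
- env.get_state(): the state, without advancing time (a new reading comes with each control period).
- env.snapshot(name): name is "scene" or "top" or "wrist"; returns a dict with "frame" (480x640x3 uint8, red, green, blue), "range_z" (480x640 float32, m along the optical axis (not along the pixel's ray), 0 where there is no reading), "fx", "fy", "cx", "cy" (pixels), "dist_coeffs" ([k1, k2, p1, p2, k3] as OpenCV has them; the pictures are not rectified), "origin" and "rotation" of the camera in the world; the wrist camera has in their place "T_tool_cam" (4x4, takes a point from camera to tool coordinates, whose origin is the TCP and whose axes are the tool frame's). Camera axes: x right, y down, z forward; pixel columns grow to the right and rows downward; lengths in m; the calibration is good to about 2 mm. A picture is of the moment at which its call begins: read the wrist's pose just before it.
- env.hand_in(): hands the job in, once; it reports no verdict.
Trained networks look in the newest picture that a camera, given by its name, has taken for a name from the list of things; names that differ only in an ending like _2 or _b are one class to them, and where a whole thing is asked for, a point or a joint stands for the part that bears it (a point fixed in the world has none). Each returns a list of dicts, best first, with "p" (0 to 1); they miss things now and then, are a little off and sometimes report something else, mostly with a low value. They report only what shows in the picture. A call takes as long as a camera call. They do not tell look-alikes from the thing itself.
- env.cut_out(query, camera): "region" (480x640 bool, what is visible of it) and "centre" ([column, row] in pixels, amid what is visible of it).
The state is a dict: "time": time; "joints": joint angles; "joint_vel": joint speeds; "joint_efforts": joint torques, N m; "tool_pos": TCP position; "eef_rot": TCP orientation; "ft_force": force on the tool from outside, world axes, zero at the start; "ft_torque": the same for the moment, N m; "finger_gap": opening from 0.0 (shut) to 1.0 (fully open).
Only numpy, scipy, OpenCV 4.12 (cv2) and the standard library are available. Lean on these libraries where they do the work, as an engineer would, in place of code of your own. Each camera call takes 0.05 s, during which the arm holds its last target.

TASK

Turn the circuit-board turntable to the fourth click anticlockwise (seen from above) from its end stop; it has an upright handle for this. Let go so that it rests in that click, then take the loose steel retaining clip and press it sideways into the groove near the top of the turntable's spindle, just above the hub, until it snaps fully home. Let go of it and leave it lying flat there; leave the multimeter, the solder reel and the mouse where they are.

Things in the scene. Friction and masses are not known exactly. Their poses are not given: they have to be found in the camera images.
- plate (a joint): Angle of the turntable plate, rad, growing anticlockwise seen from above. It clicks every 0.5236 rad (30 degrees): 0 is its resting place at the end stop, the fourth click is 2.094. It starts at rest at the stop or at click 1 or 2. When let go, a spring pulls it into the nearest click; turning it out of one takes about 0.6 N m (6 N at the handle).
- base: Blue round base of the turntable, fixed to the bench, radius 105 mm, 30 mm tall; origin on the spindle axis at bench level. Ribs on its rim mark the stop and clicks 1 to 7; a dark post (top 43 mm high) just clockwise of the first rib is the stop. The plate on it is an aluminium disc, radius 80 mm, top 44 mm high. Opposite the handle a circuit board is clamped on the plate, all below 78 mm.
- handle (a point): Centre of the plate's black upright handle: a block 44 mm long (radially), 14 mm thick (tangentially), reaching from 36 to 88 mm above the bench; this point is 66 mm above the bench and 97 mm from the spindle axis. It turns with the plate; the disc lies under its inner end, and a low foot 22 mm wide (top 52 mm high) joins it to the disc, from 35 to 85 mm off the axis.
- spindle_groove (a point): Point on the vertical spindle axis, 98 mm above the bench: where clip_seat must come. The hub (26 mm in radius, turns with the plate) ends in a flange of radius 37 mm, 8 mm thick, with its flat top at 95 mm, on which the fitted clip lies; the groove above it is 22 mm in diameter and 10 mm tall, open to every side; the spindle's head above that is 32 mm in diameter, top at 117 mm.
- clip: Loose steel spring clip, an open U with a neck and an upright finger tab; about 78 mm long, 40 mm wide, 6 mm thick, flat on the bench at the start, tab up. Origin at the underside of the U's seat centre; the mouth opens along +x, the tab is towards -x, z up. Two sprung arms end in round bumps 16 mm apart.
- clip_seat (a point): Centre of the clip's open seat, 3 mm above its underside; axes as clip. The bumps, 9 mm ahead of it along +x, spread over the groove with a push of about 9 to 15 N along +x, then snap shut behind it; fully home, the bridge of the U (11.5 mm behind this point) stops against the groove.
- clip_tab (a point): Centre of the clip's finger tab, where it is grasped: a block 22 mm long (clip x), 12 mm thick (clip y), from 6 to 48 mm above the clip's underside; this point is 27 mm above the underside and 46 mm behind clip_seat along the clip's -x. Same axes as the clip.
- multimeter: Bystander: black hand-held meter lying flat, 150 x 75 x 34 mm; origin at the centre of its underside.
- solder_reel: Bystander: solder reel standing flat, 60 mm in diameter, 28 mm tall; origin at the centre of its underside.
- mouse: Bystander: black computer mouse, 110 x 60 x 34 mm; origin at the centre of its underside.
Not all that is in view belongs to the job. Leave any red or yellow look-alike of the clip alone.

How it is judged (in metres and radians):
On the way, in this order (a step that is already met when the one before it is completed fails the run):
1. the plate rests at the fourth click, let go (value of joint plate between 2.014 and 2.174 rad and velocity of joint plate between -0.05 and 0.05 rad/s and contact force between the fingers and anything else below 0.3 N), for 0.2 s.
2. the clip is seated in the spindle groove (horizontal distance between clip_seat and spindle_groove below 0.003 m and distance between clip_seat and spindle_groove below 0.006 m), for 0.2 s.
At the end, for the whole second after the job is handed in: The plate rests at its fourth click (2.094 rad, within 0.08), and the clip sits flat (within 0.15 rad) and still in the spindle groove, its seat centre within 3 mm of the spindle axis and within 6 mm of the groove point (all of step 2 and value of joint plate between 2.014 and 2.174 rad and angle between clip_seat's own z axis and vertical below 0.15 rad and linear speed of clip below 0.02 m/s); the robot touches nothing.
It fails at once if a bystander is moved by more than 20 mm (distance of any of multimeter, solder_reel, mouse from where it was at the start of the episode above 0.02 m).
It also fails if it takes over 69 s, if anything falls off the work surface, if the arm or the gripper's body presses on something with over 40 N, if the wrist force passes 120 N, or if a joint passes its speed limit or range.

## Working session

There is one attempt and no reset: what is moved stays moved. The work goes in short steps, Python scripts to look and compute and a tool call to move; the robot and the scene stay as the last step left them, time stands still between calls to the robot, and variables do not carry over. Pictures are saved under pics/ and viewed, and the job is handed in when it is done.

Besides the shell and the picture viewer there is one more tool, called after "Request:" by a JSON object that holds its "op" and its "data", one argument or row to a line. carry_out: Moves the arm, as the interface text tells. Its arguments: {"type":"object","properties":{"rows":{"type":"string"},"hand":{"type":"number"},"newtons":{"type":"number"}},"required":["rows"]}

```bash
ls; mkdir -p pics
python3 - <<'E'
from rig import env
import cv2,numpy as np
s=env.get_state(); print(s)
for n in ["scene","top"]:
    d=env.snapshot(n); np.savez("pics/%s0.npz"%n,**{k:np.array(v) for k,v in d.items()})
    cv2.imwrite("pics/%s0.png"%n,d["frame"][:,:,::-1]); print(n,d["origin"],d["rotation"],d["fx"],d["fy"],d["cx"],d["cy"],d["dist_coeffs"])
    for q in ["base","handle","clip","clip_tab","plate","multimeter","solder_reel","mouse"]:
        r=env.cut_out(q,n); print(q,[(round(x["p"],2),np.round(x["centre"]).tolist(),int(x["region"].sum())) for x in r][:4])
E
```

```text
pics
{'time': 0.0, 'joints': array([-74.6041525 ,  27.37408876,   1.28060746,  89.17703136,
        -0.66020668,  63.55648381,  -4.76054235]), 'joint_vel': array([ 0.00127055,  0.04146162,  0.15606791, -0.04747969, -0.01264427,
       -0.05520207,  0.04582157]), 'joint_efforts': array([-6.62956222e-05, -5.96434522e+01,  1.60789076e+00, -2.81192476e+01,
        1.25276449e-02,  9.23612126e-03,  3.23968436e-05]), 'tool_pos': array([0.24818476, 0.62714984, 0.25535528]), 'eef_rot': array([-176.28609638,   89.89973415, -107.87477843]), 'ft_force': array([-0.86022811,  0.69549311,  0.58545368]), 'ft_torque': array([-0.01657969,  0.03829161, -0.0246527 ]), 'finger_gap': 1.001965483524557}
scene [1.1324355 0.3609152 0.9381682] [-141.01885949   -0.55956734  117.94222838] 477.5744108303141 477.5744108303141 321.9188693622266 242.73145960918373 [-0.05732936  0.          0.          0.          0.        ]
base [(0.73, [286.0, 247.0], 5443)]
handle [(0.79, [286.0, 243.0], 3439)]
clip [(0.89, [512.0, 300.0], 328), (0.85, [410.0, 274.0], 339), (0.74, [418.0, 318.0], 495), (0.67, [430.0, 220.0], 21
[... 282 characters left out ...]
75  1.52691875] [-177.91454582   -0.69633399  -89.68184988] 593.4791238537894 593.4791238537894 320.9194854692169 229.73595449128752 [-0.01206108  0.          0.          0.          0.        ]
base [(0.58, [354.0, 214.0], 5650)]
handle [(0.7, [349.0, 216.0], 3645)]
clip [(0.8, [237.0, 252.0], 221), (0.72, [264.0, 214.0], 215), (0.59, [207.0, 209.0], 216), (0.5, [237.0, 320.0], 191)]
clip_tab [(0.8, [236.0, 249.0], 123), (0.75, [143.0, 263.0], 186), (0.73, [234.0, 321.0], 248), (0.67, [211.0, 208.0], 139)]
plate [(0.68, [352.0, 218.0], 3714)]
multimeter [(0.68, [250.0, 121.0], 1739)]
solder_reel [(0.65, [184.0, 160.0], 516), (0.42, [351.0, 215.0], 5681)]
mouse [(0.57, [476.0, 298.0], 1039)]
```

View pics/scene0.png

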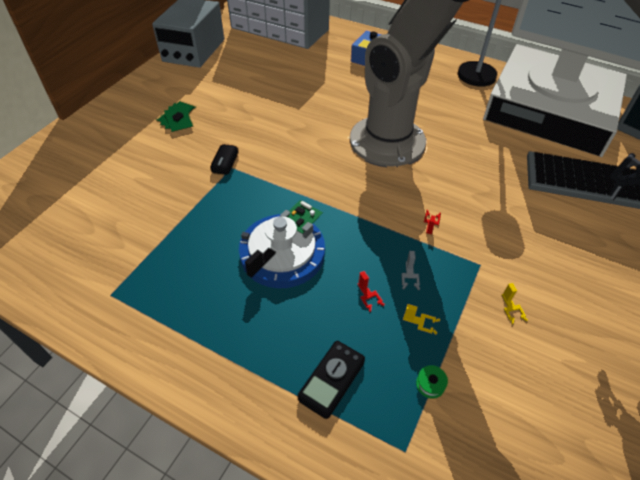

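View pics/top0.png

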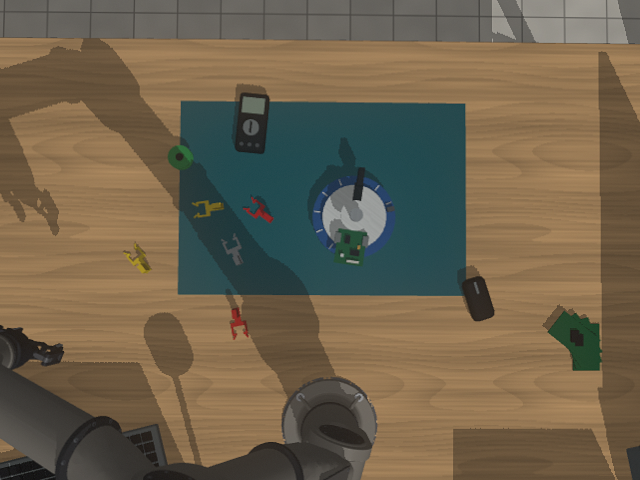

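The top view shows the turntable near (353,216) with its handle at (359,183). The grey clip is at (233,250), and the red and yellow ones are look-alikes. Next I measure them.

```bash
cat > h.py <<'E'
import numpy as np,cv2
from scipy.spatial.transform import Rotation as R
def cam(d):
    K=np.array([[d["fx"],0,d["cx"]],[0,d["fy"],d["cy"]],[0,0,1]],float); return K,np.array(d["dist_coeffs"],float)
def pose(d,s=None):
    if "T_tool_cam" in d:
        T=np.eye(4);T[:3,:3]=R.from_euler("xyz",s["eef_rot"],degrees=True).as_matrix();T[:3,3]=s["tool_pos"]
        T=T@np.array(d["T_tool_cam"]); return T[:3,:3],T[:3,3]
    r=np.array(d["rotation"]); 
    return (r if r.shape==(3,3) else R.from_euler("xyz",r,degrees=True).as_matrix()),np.array(d["origin"])
def atz(d,px,z,s=None):
    K,D=cam(d);Rm,o=pose(d,s)
    u=cv2.undistortPoints(np.array(px,float).reshape(-1,1,2),K,D).reshape(-1,2)
    r=np.c_[u,np.ones(len(u))]@Rm.T
    return o+r*((z-o[2])/r[:,2])[:,None]
def cloud(d,s=None):
    K,D=cam(d);Rm,o=pose(d,s)
    v,u=np.mgrid[:480,:640]
    un=cv2.undistortPoints(np.stack([u,v],-1).reshape(-1,1,2).astype(float),K,D).reshape(-1,2)
    z=np.array(d["range_z"]).reshape(-1,1)
    P=np.c_[un,np.ones(len(un))]*z@Rm.T+o
    P[z[:,0]==0]=np.nan
    return P.reshape(480,640,3)
def proj(d,P,s=None):
    K,D=cam(d);Rm,o=pose(d,s)
    return cv2.projectPoints((np.asarray(P,float).reshape(-1,3)-o)@Rm,np.zeros(3),np.zeros(3),K,D)[0].reshape(-1,2)
def circ(P):
    A=np.c_[2*P,np.ones(len(P))];x=np.linalg.lstsq(A,(P**2).sum(1),rcond=None)[0]
    return x[:2],np.sqrt(x[2]+x[0]**2+x[1]**2)
E
python3 - <<'E'
from h import *
d={k:v for k,v in np.load("pics/top0.npz").items()}
img=d["frame"]; P=cloud(d)
print("mat z",np.nanmedian(P[120:180,300:400,2]))
hsv=cv2.cvtColor(img,cv2.COLOR_RGB2HSV)
for n,c,h in [("t",(353,216),50),("c",(233,250),35)]:
    x0,y0=c[0]-h,c[1]-h
    cv2.imwrite(f"pics/top0_{n}.png",cv2.resize(img[y0:y0+2*h,x0:x0+2*h,::-1],(600,600),interpolation=cv2.INTER_CUBIC))
blue=(hsv[...,0]>105)&(hsv[...,0]<125)&(hsv[...,1]>130)&(hsv[...,2]>60)
m=np.zeros_like(blue);m[160:270,300:410]=1;blue&=m
# head and disc by z
x=P[160:270,300:410].reshape(-1,3);z=x[:,2]
print(np.histogram(z,bins=np.arange(-.005,.13,.005)))
for lo,hi in [(.022,.034),(.040,.048),(.110,.122),(.09,.1)]:
    q=x[(z>lo)&(z<hi)]; print(lo,len(q),q.mean(0),q.min(0),q.max(0))
q=P[blue]; print("blue",len(q),np.nanmean(q,0))
h=cv2.convexHull(np.argwhere(blue)[:,::-1].astype(np.int32))[:,0]
W=atz(d,h,.03); print("blue circle",circ(W[:,:2]))
for k in "handle","x":pass
E
```

```text
mat z 0.000765219399784689
(array([2403, 3075,  654,   26,    4,  134,  806,  728,  332,  965,  601,
        129,   27,  155,  512,  318,   78,   22,  100,  307,  241,   27,
          2,   39,   84,   18]), array([-0.005,  0.   ,  0.005,  0.01 ,  0.015,  0.02 ,  0.025,  0.03 ,
        0.035,  0.04 ,  0.045,  0.05 ,  0.055,  0.06 ,  0.065,  0.07 ,
        0.075,  0.08 ,  0.085,  0.09 ,  0.095,  0.1  ,  0.105,  0.11 ,
        0.115,  0.12 ,  0.125]))
0.022 1578 [ 0.53812709 -0.05555832  0.02923052] [ 0.428945   -0.16169113  0.02206817] [0.63194034 0.04653242 0.03398549]
0.04 1410 [ 0.5406579  -0.05843833  0.04387758] [ 0.4536089  -0.1568926   0.04000623] [0.62192418 0.04146578 0.04799353]
0.11 136 [ 0.52910701 -0.0575268   0.11637937] [ 0.51495745 -0.07308868  0.11022503] [ 0.54413359 -0.04174788  0.12160048]
0.09 548 [ 0.53389909 -0.05812702  0.09459197] [ 0.49435835 -0.09435328  0.09000127] [ 0.64559774 -0.02141512  0.09977484]
blue 1438 [ 0.53691298 -0.05644436  0.02955529]
blue circle (array([ 0.5285088 , -0.05821341]), np.float64(0.10372298340375215))
```

View pics/top0_t.png

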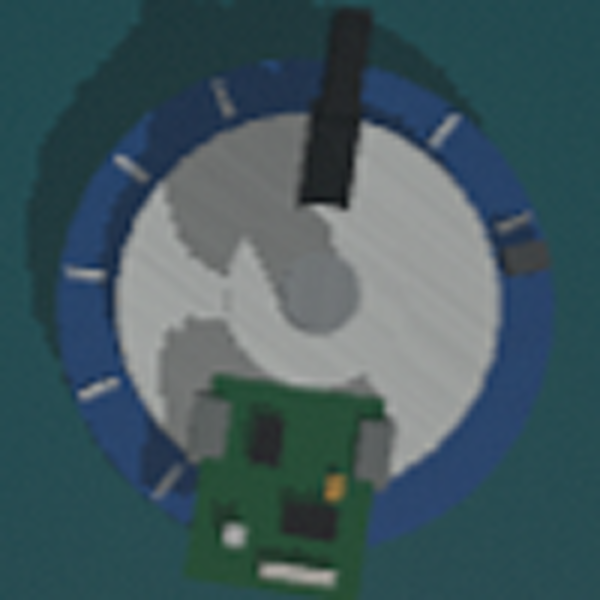

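View pics/top0_c.png

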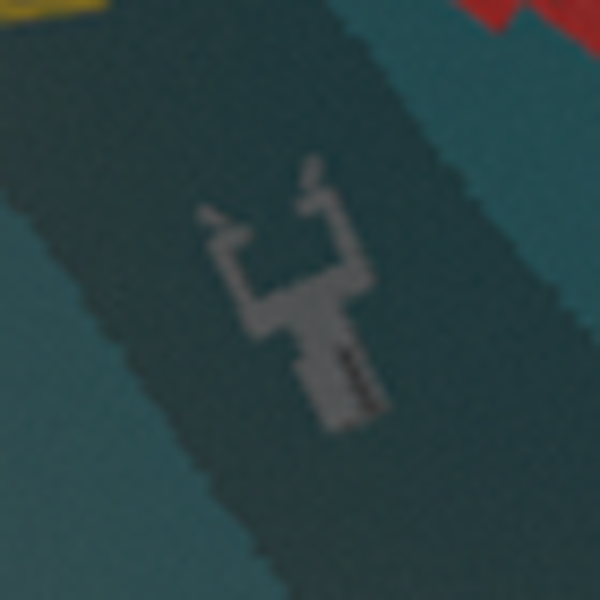

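Run:
```python
from h import *
d={k:v for k,v in np.load("pics/top0.npz").items()}
img=d["frame"]; P=cloud(d); C=np.array([.5289,-.0578])
# ribs from crop px -> full
for p in [(515,222),(445,130),(222,97),(130,167),(85,272),(98,388),(168,480)]:
    w=atz(d,[(303+p[0]/6,166+p[1]/6)],.032)[0]; v=w[:2]-C; print(np.round(np.hypot(*v),3),np.round(np.degrees(np.arctan2(v[1],v[0])),1))
for p in [(350,12),(325,205),(345,105)]:
    pass
w=atz(d,[(303+352/6,166+10/6)],.088)[0];print("handle outer",w,np.degrees(np.arctan2(*(w[:2]-C)[::-1])))
w=atz(d,[(303+339/6,166+108/6)],.088)[0];print("handle inner",w,np.degrees(np.arctan2(*(w[:2]-C)[::-1])))
f=lambda x,y:(198+x*7/60,215+y*7/60)
bx=[f(320,178)]
# clip
pts={"bumpL":((240,235),.006),"bumpR":((310,202),.006),"bridgeL":((258,322),.006),"bridgeR":((368,282),.006)}
W={k:atz(d,[f(*p)],z)[0] for k,(p,z) in pts.items()}
for k in W: print(k,np.round(W[k],4))
# tab points z hist
sub=P[240:275,225:250].reshape(-1,3); t=sub[sub[:,2]>.03]; print("tab",len(t),t.mean(0),t.max(0),t.min(0))
print(np.round(P[250:266,230:246,2]*1000).astype(int))
s=np.array([-176.28609638,89.89973415,-107.87477843]);print(R.from_euler("xyz",s,degrees=True).as_matrix())
```

```text
0.096 -69.1
0.095 -39.5
0.093 21.5
0.092 52.1
0.092 82.5
0.093 113.2
0.094 143.4
handle outer [ 0.64452291 -0.07410081  0.088     ] -8.024814590400794
handle inner [ 0.60451764 -0.06893482  0.088     ] -8.376699570292562
bumpL [0.4616 0.2661 0.006 ]
bumpR [0.4715 0.2453 0.006 ]
bridgeL [0.4357 0.2605 0.006 ]
bridgeR [0.4478 0.2278 0.006 ]
tab 50 [0.41780273 0.23491052 0.04711176] [0.42982426 0.24476153 0.05711849] [0.40733196 0.22598388 0.03020023]
[[                   6                    8                    8
                     5                    8                    5
                    12                    2                    9
                     0                   -1                   -1
                    -5                    0                    6
                    -3]
 [                   9                    3                    7
                     2                    5                   10
                     5                    1                   -2
                    -2                    1                   -5
                     5                
[... 4452 characters left out ...]
   1                    2                    2
                     4                    6                    1
                    -3]
 [                   3                    4                    0
                    -3                   -6                    3
                     3                   -1                    1
                     2                   -2                    3
                     6                    1                    1
                    -3]]
[[-5.37131244e-04 -9.29849216e-01  3.67940413e-01]
 [-1.66549666e-03  3.67940787e-01  9.29847731e-01]
 [-9.99998469e-01 -1.13353261e-04 -1.74629326e-03]]<stdin>:19: RuntimeWarning: invalid value encountered in cast
```

Request:
{"op": "carry_out", "data": {
  "rows": "2.3 -4.3 0 0 0 2.7; 4.6 -8.6 0 0 0 5.4; 6.9 -12.9 0 0 0 8.1; 9.2 -17.2 0 0 0 10.8; 11.5 -21.5 0 0 0 13.5"
}}

```text
time: 1.4
tool_pos: [0.3641, 0.4109, 0.2565]
eef_rot: [-29.4, 90.0, 52.6]
ft_force: [1.5, 1.0, -0.2]
finger_gap: 0.998
```

Request:
{"op": "carry_out", "data": {
  "rows": "2.3 -4.3 0 0 0 0; 4.6 -8.6 0 0 0 0; 6.9 -12.9 0 0 0 0; 9.2 -17.2 0 0 0 0; 11.5 -21.5 0 0 0 0"
}}

```text
time: 1.9
tool_pos: [0.4791, 0.1959, 0.2567]
eef_rot: [-44.2, 89.9, 37.7]
ft_force: [1.1, 0.1, -0.2]
finger_gap: 1.001
```

Request:
{"op": "carry_out", "data": {
  "rows": "2.3 -4.3 0 0 0 0; 4.6 -8.6 0 0 0 0; 6.9 -12.9 0 0 0 0; 9.2 -17.2 0 0 0 0; 11.5 -21.5 0 0 0 0"
}}

```text
time: 2.4
tool_pos: [0.5941, -0.0191, 0.2566]
eef_rot: [-57.9, 90.0, 24.0]
ft_force: [0.5, 0.7, -0.5]
finger_gap: 0.999
```

Run:
```python
from rig import env
from h import *
s=env.get_state(); print(s["time"],s["tool_pos"],s["eef_rot"],s["joints"],s["ft_force"])
d=env.snapshot("wrist"); np.savez("pics/w1.npz",pos=s["tool_pos"],rot=s["eef_rot"],**{k:np.array(v) for k,v in d.items()})
cv2.imwrite("pics/w1.png",d["frame"][:,:,::-1]); print(d["T_tool_cam"])
```

```text
2.4 [ 0.59412812 -0.01905423  0.25664108] [-57.92944537  89.95617604  24.00072902] [-17.35936931  20.07572282  16.89823057 101.48148693  -6.67796746
  59.37500028  83.90515552] [ 0.46605633  0.72238981 -0.49506562]
[[-1.10494191e-03 -3.27736192e-01  9.44768632e-01 -1.17846519e-01]
 [-4.71513161e-04 -9.44768933e-01 -3.27736847e-01  8.45571975e-02]
 [ 9.99999278e-01 -8.07601022e-04  8.89382860e-04  4.44009256e-04]
 [ 0.00000000e+00  0.00000000e+00  0.00000000e+00  1.00000000e+00]]
```

View pics/w1.png

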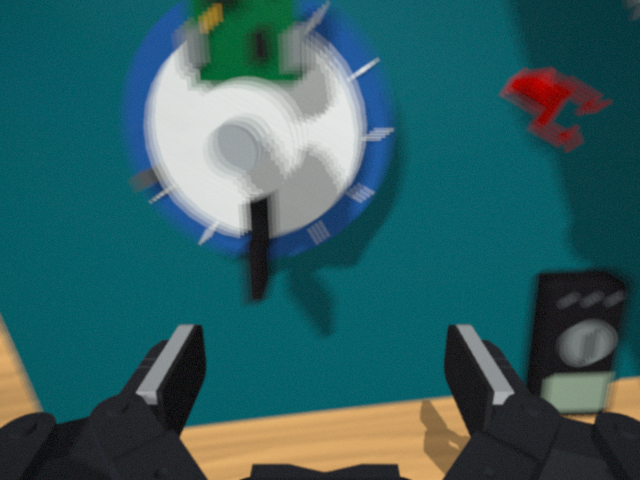

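The wrist view is motion-blurred. The turntable is at the upper left, with its spindle near (240,145) and handle at (258,250). I'll move towards the handle and look again once the arm is still.

Request:
{"op": "carry_out", "data": {
  "rows": "1.5 -2.5 -2 0 0 0; 3 -5 -4 0 0 0; 3 -5 -6 0 0 0; 3 -5 -6 0 0 0; 3 -5 -6 0 0 0"
}}

```text
time: 2.95
tool_pos: [0.6232, -0.0666, 0.1964]
eef_rot: [67.5, 90.0, 149.5]
ft_force: [0.1, 0.5, 0.7]
finger_gap: 1.002
```

```bash
cat > snap.py <<'E'
import sys
from rig import env
from h import *
s=env.get_state(); print(s["time"],s["tool_pos"],s["eef_rot"],np.round(s["joints"],1),np.round(s["ft_force"],1),s["finger_gap"])
cn,name=sys.argv[1:3]
d=env.snapshot(cn); np.savez(f"pics/{name}.npz",tool_pos=s["tool_pos"],eef_rot=s["eef_rot"],**{k:np.array(v) for k,v in d.items()})
im=d["frame"][:,:,::-1]
if len(sys.argv)>3:
    x,y,w,h,k=map(int,sys.argv[3:8]); im=cv2.resize(im[y:y+h,x:x+w],None,fx=k,fy=k,interpolation=cv2.INTER_CUBIC)
cv2.imwrite(f"pics/{name}.png",im)
E
python3 snap.py wrist w2
```

```text
2.95 [ 0.62317192 -0.06655518  0.19644567] [ 67.5221751   89.95011271 149.47178655] [-12.   26.9  16.7 100.2  -9.2  54.3  90.4] [0.1 0.5 0.7] 1.002286059305924
```

View pics/w2.png

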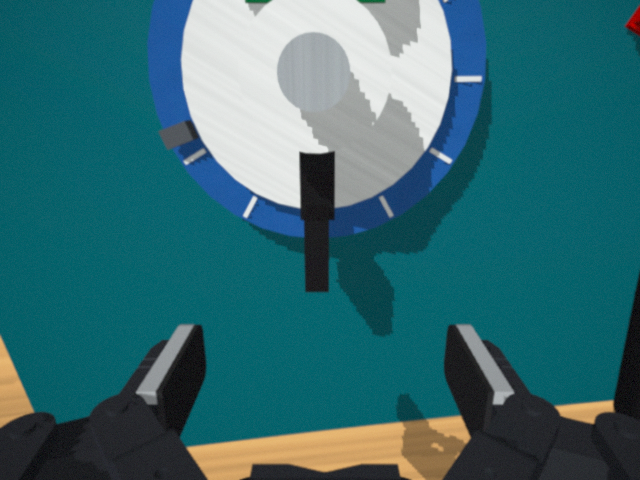

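Run:
```python
from h import *
d=dict(np.load("pics/w2.npz")); s=d
c=atz(d,[(313,72)],.117,s)[0];print("spindle",c)
for p in [(316,292),(317,220)]: 
    w=atz(d,[p],.088,s)[0]; v=(w-c)[:2]; print(w,np.hypot(*v),np.degrees(np.arctan2(v[1],v[0])))
for p in [(468,79),(441,155),(386,206),(250,207),(195,157)]:
    w=atz(d,[p],.031,s)[0]; v=(w-c)[:2]; print(np.hypot(*v),np.degrees(np.arctan2(v[1],v[0])))
img=d["frame"];hsv=cv2.cvtColor(img,cv2.COLOR_RGB2HSV)
# head circle: hough
g=cv2.cvtColor(img,cv2.COLOR_RGB2GRAY)
h=cv2.HoughCircles(g[0:150,230:400],cv2.HOUGH_GRADIENT,1,50,param1=60,param2=15,minRadius=30,maxRadius=45);print(h)
Rm=R.from_euler("xyz",s["eef_rot"],degrees=True).as_matrix();print(np.degrees(np.arctan2(Rm[1,2],Rm[0,2])))
```

```text
spindle [ 0.52981664 -0.05774625  0.117     ]
[ 0.64841676 -0.07461704  0.088     ] 0.11979404437929045 -8.09597334406518
[ 0.60444027 -0.0675109   0.088     ] 0.07525978283751197 -7.45491324506039
0.094757958543752 81.69351308006178
0.09493419962827326 52.196349318085915
0.09471404612070795 22.15975041566086
0.0947319105405736 -37.498766217529436
0.09427792371615679 -67.19798607700137
[[[88.5 71.5 41.8]]]
81.94960377360603
```

Request:
{"op": "carry_out", "data": {
  "rows": "0.5 -0.5 -3 0 0 0; 0.5 -0.5 -6.5 0 0 0; 0.5 -0.5 -10 0 0 0; 0.5 -0.5 -11.4 0 0 0; 0.5 -0.5 -11.4 0 0 0"
}}

```text
time: 3.5
tool_pos: [0.6276, -0.0714, 0.0815]
eef_rot: [88.5, 89.9, 170.5]
ft_force: [1.2, 0.5, 0.5]
finger_gap: 0.998
```

Request:
{"op": "carry_out", "data": {
  "rows": "0 0 0 0 0 0; 0 0 0 0 0 0; 0 0 0 0 0 0; 0 0 0 0 0 0; 0 0 0 0 0 0",
  "hand": 1,
  "newtons": 30
}}

```text
time: 4.0
tool_pos: [0.6287, -0.0724, 0.083]
eef_rot: [-77.5, 89.9, 4.4]
ft_force: [-1.3, 1.2, 8.2]
finger_gap: 0.162
```

```bash
python3 snap.py wrist w3; python3 -c "
import numpy as np
for a in range(0,61,6):
    b=np.radians(a-7.9);b0=np.radians(-7.9);print(a,np.round(10*np.array([np.cos(b)-np.cos(b0),np.sin(b)-np.sin(b0)]),2))"
```

```text
4.0 [ 0.62871354 -0.07235949  0.08296946] [-77.53403461  89.94262331   4.37489518] [ -9.5  35.5  14.3 103.3 -12.3  42.6  93.2] [-1.3  1.2  8.2] 0.1620261401943723
0 [0. 0.]
6 [0.09 1.04]
12 [0.07 2.09]
18 [-0.06  3.13]
24 [-0.3   4.15]
30 [-0.64  5.14]
36 [-1.08  6.08]
42 [-1.62  6.98]
48 [-2.26  7.82]
54 [-2.97  8.58]
60 [-3.76  9.27]
```

View pics/w3.png

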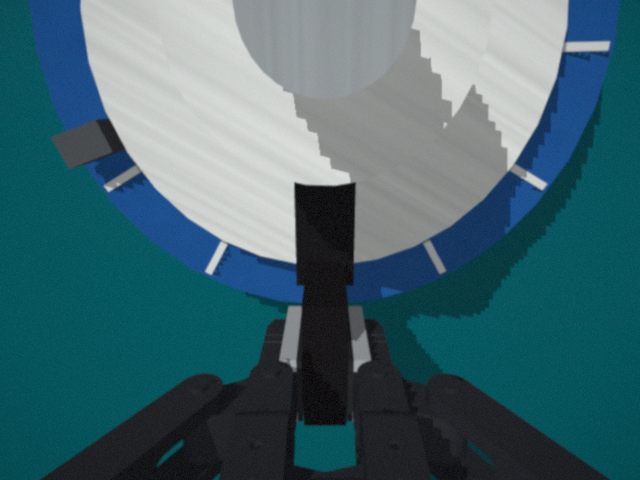

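Request:
{"op": "carry_out", "data": {
  "rows": "0.09 1.04 0.1 0 0 6; 0.07 2.09 0.1 0 0 12; -0.06 3.13 0.1 0 0 18; -0.3 4.15 0.1 0 0 24; -0.64 5.14 0.1 0 0 30"
}}

```text
time: 4.55
tool_pos: [0.6223, -0.0208, 0.0831]
eef_rot: [-145.4, 90.0, -33.2]
ft_force: [2.3, -1.0, -3.3]
finger_gap: 0.153
```

Request:
{"op": "carry_out", "data": {
  "rows": "-0.44 0.94 0 0 0 6; -0.98 1.84 0 0 0 12; -1.62 2.68 0 0 0 18; -2.33 3.44 0 0 0 24; -3.12 4.13 0 0 0 30"
}}

```text
time: 5.05
tool_pos: [0.591, 0.0203, 0.0831]
eef_rot: [-170.6, 89.9, -28.4]
ft_force: [3.7, -1.4, -4.4]
finger_gap: 0.155
```

Request:
{"op": "carry_out", "data": {
  "rows": "0 0 0 0 0 0; 0 0 0 0 0 0; 0 0 0 0 0 0"
}}

```text
time: 5.35
tool_pos: [0.5912, 0.0201, 0.0831]
eef_rot: [-167.7, 90.0, -25.8]
ft_force: [4.1, -0.5, -5.8]
finger_gap: 0.161
```

```bash
python3 snap.py wrist w4
```

```text
5.35 [0.59117192 0.0201242  0.08308466] [-167.68879672   89.97518115  -25.84788682] [ -6.9  31.8  -1.4 108.3   1.2  39.9 132.8] [ 4.1 -0.5 -5.8] 0.1608477238281689
```

View pics/w4.png

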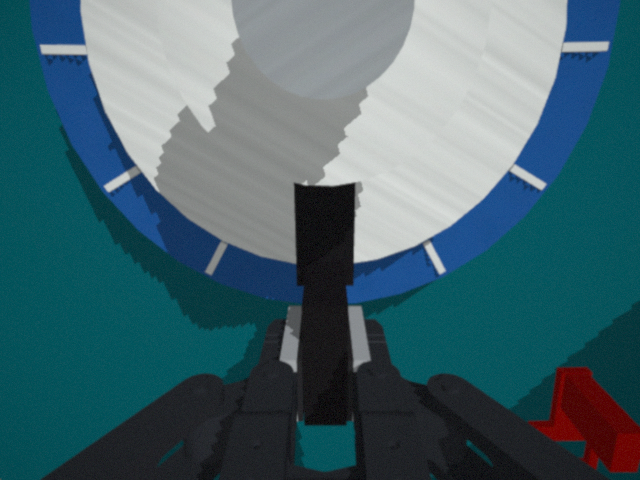

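Request:
{"op": "carry_out", "data": {
  "rows": "0 0 0 0 0 0; 0 0 0 0 0 0; 0 0 0 0 0 0; 0 0 0 0 0 0; 0 0 0 0 0 0",
  "hand": 0
}}

```text
time: 5.9
tool_pos: [0.5908, 0.0204, 0.0835]
eef_rot: [-80.1, 90.0, 61.8]
ft_force: [0.3, -0.2, 0.2]
finger_gap: 0.499
```

Request:
{"op": "carry_out", "data": {
  "rows": "0 0 0 0 0 0; 0 0 0 0 0 0; 0 0 2 0 0 0; 0 0 6 0 0 0; 0 0 10 0 0 0"
}}

```text
time: 6.4
tool_pos: [0.5901, 0.0203, 0.1838]
eef_rot: [44.9, 89.9, -173.2]
ft_force: [0.9, 0.1, 0.0]
finger_gap: 0.503
```

Request:
{"op": "carry_out", "data": {
  "rows": "0 0 3 0 0 0; 0 0 4 0 0 0; 0 0 4 0 0 0"
}}

```text
time: 6.7
tool_pos: [0.5916, 0.0204, 0.2248]
eef_rot: [-134.7, 89.8, 7.2]
ft_force: [0.3, 0.2, -0.2]
finger_gap: 0.499
```

```bash
python3 snap.py wrist w5
```

```text
6.7 [0.59157935 0.02044134 0.22479588] [-134.69879086   89.82294066    7.20421469] [ -7.   21.3  -1.2 102.8   0.5  55.7 133.4] [ 0.3  0.2 -0.2] 0.4992081101523915
```

View pics/w5.png

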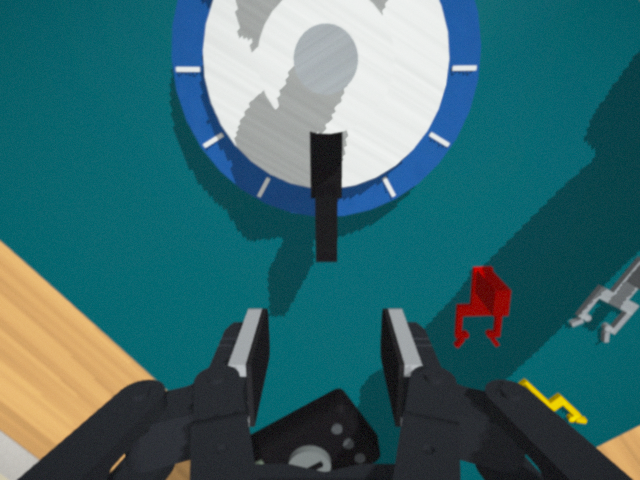

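Request:
{"op": "carry_out", "data": {
  "rows": "-1.9 4.2 0 0 0 -6; -3.8 8.4 0 0 0 -12; -5.7 12.6 -0.5 0 0 -18; -7.6 16.8 -1 0 0 -24; -9.5 21 -1.5 0 0 -29",
  "hand": 0
}}

```text
time: 7.25
tool_pos: [0.4937, 0.2312, 0.206]
eef_rot: [98.0, 89.8, -149.4]
ft_force: [1.0, 0.1, 0.4]
finger_gap: 0.498
```

Request:
{"op": "carry_out", "data": {
  "rows": "-1.4 3.1 -0.5 0 0 0; -1.4 3.1 -0.5 0 0 0; -1.4 3.1 -0.5 0 0 0; -1.4 3.1 -0.5 0 0 0"
}}

```text
time: 7.65
tool_pos: [0.4818, 0.2597, 0.2021]
eef_rot: [117.4, 89.9, -129.8]
ft_force: [-0.4, -0.0, -1.0]
finger_gap: 0.496
```

```bash
python3 snap.py wrist w6
python3 - <<'E'
from h import *
d=dict(np.load("pics/w5.npz")); s=d
c=atz(d,[(326,59)],.117,s)[0];print("spindle",c)
for p in [(327,262),(326,197)]: 
    w=atz(d,[p],.088,s)[0]; v=(w-c)[:2]; print(w,np.hypot(*v),np.degrees(np.arctan2(v[1],v[0])))
E
```

```text
7.65 [0.48183395 0.25974698 0.2021362 ] [ 117.38510068   89.86337115 -129.7950024 ] [-33.4  19.   -1.9 109.7   0.8  51.5  77.2] [-0.4 -0.  -1. ] 0.49607409012826087
spindle [ 0.52930929 -0.05771797  0.117     ]
[0.60236636 0.03668896 0.088     ] 0.11937338010200484 52.26539955677273
[0.57614383 0.00214156 0.088     ] 0.0760041895333146 51.960108518430474
```

View pics/w6.png

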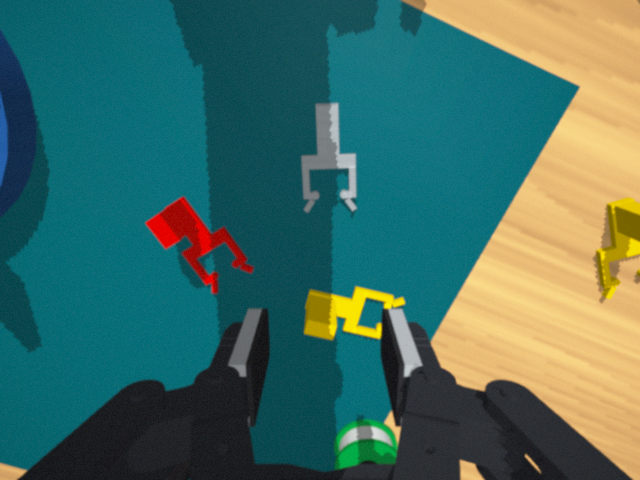

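Run:
```python
from h import *
d=dict(np.load("pics/w6.npz")); s=d
a=lambda p,z:atz(d,[p],z,s)[0][:2]
bm=a((331,196),.006); br=a((329,155),.006); t=a((328,104),.048); t2=a((328.5,151),.048)
print(bm,br,t,t2)
for u,v in [(br,bm),(t,bm),(t,br)]: w=v-u;print(np.hypot(*w),np.degrees(np.arctan2(w[1],w[0])))
f=.5*(a((317,104),.048)+a((338,104),.048)); print(f)
cv2.imwrite("pics/w6c.png",cv2.resize(d["frame"][90:230,270:390,::-1],None,fx=4,fy=4,interpolation=cv2.INTER_CUBIC))
Rm=R.from_euler("xyz",s["eef_rot"],degrees=True).as_matrix();print(np.degrees(np.arctan2(Rm[1,2],Rm[0,2])))
```

```text
[0.469017   0.26005091] [0.4412335  0.24660526] [0.40813377 0.23146515] [0.43408475 0.24280051]
0.03086597374525454 25.824363329536535
0.06726003960323668 25.150891037547137
0.036398006275298725 24.579781634678625
[0.40825421 0.23118271]
112.81996345371952
```

View pics/w6c.png

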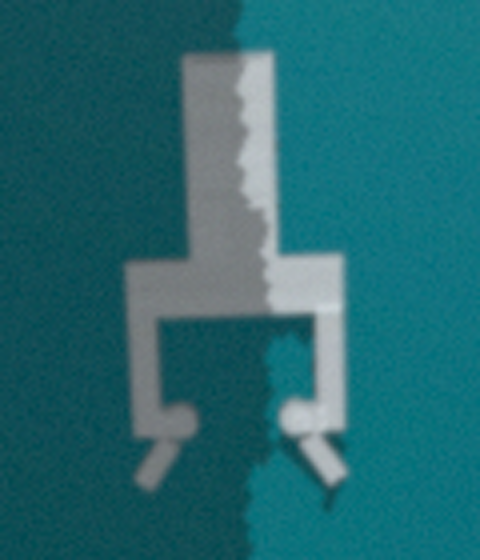

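Request:
{"op": "carry_out", "data": {
  "rows": "-3.2 -1.2 -3 0 0 2.2; -6.4 -2.4 -6 0 0 2.2; -6.4 -2.4 -10 0 0 2.2; -6.4 -2.4 -10 0 0 2.2; -6.4 -2.4 -10 0 0 2.2"
}}

```text
time: 8.2
tool_pos: [0.4187, 0.2367, 0.1037]
eef_rot: [129.7, 90.0, -115.3]
ft_force: [0.2, -0.1, 0.8]
finger_gap: 0.503
```

```bash
python3 snap.py wrist w7
```

```text
8.2 [0.41869574 0.23669225 0.10370209] [ 129.72079704   89.96373004 -115.27854818] [-34.4  21.9  -3.1 122.3   2.   35.8  76.2] [ 0.2 -0.1  0.8] 0.5029154140199322
```

View pics/w7.png

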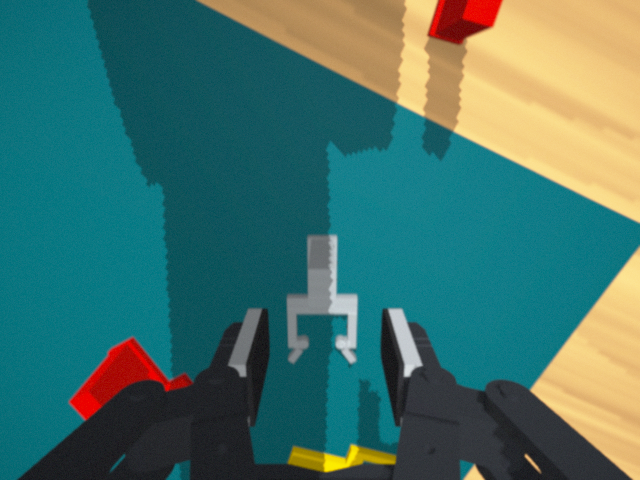

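Run:
```python
from h import *
d=dict(np.load("pics/w7.npz")); s=d
a=lambda p,z:atz(d,[p],z,s)[0][:2]
bm=a((322.5,344),.006); t=a((322,236),.048); w=bm-t; print(bm,t,np.hypot(*w),np.degrees(np.arctan2(w[1],w[0])))
u=w/np.hypot(*w); print("tab",bm-.055*u,t+.011*u)
```

```text
[0.46913542 0.25933541] [0.39524133 0.22503893] 0.08146523342121202 24.897439797547207
tab [0.41924696 0.23618067] [0.40521902 0.22966988]
```

Request:
{"op": "carry_out", "data": {
  "rows": "0.05 0 -2.5 0 0 0; 0.05 0 -5 0 0 0; 0.05 0 -6.5 0 0 0; 0.05 0 -6.7 0 0 0; 0.05 0 -6.7 0 0 0"
}}

```text
time: 8.75
tool_pos: [0.4197, 0.238, 0.0376]
eef_rot: [-82.6, 89.9, 32.5]
ft_force: [-0.5, 0.0, 0.3]
finger_gap: 0.497
```

Request:
{"op": "carry_out", "data": {
  "rows": "0 0 0 0 0 0; 0 0 0 0 0 0; 0 0 0 0 0 0; 0 0 0 0 0 0; 0 0 0 0 0 0",
  "hand": 1,
  "newtons": 60
}}

```text
time: 9.25
tool_pos: [0.4191, 0.2378, 0.0375]
eef_rot: [-83.0, 89.9, 32.1]
ft_force: [-0.3, -0.8, 6.5]
finger_gap: 0.135
```

```bash
python3 snap.py wrist w8
```

```text
9.25 [0.41914655 0.23781835 0.03754886] [-83.0346914   89.87258859  32.06952021] [-34.8  29.   -2.7 123.9   2.9  27.   75.4] [-0.3 -0.8  6.5] 0.13464129052676346
```

View pics/w8.png

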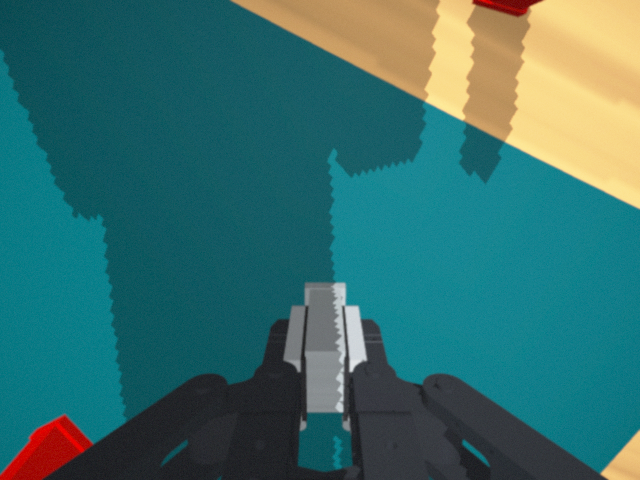

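Request:
{"op": "carry_out", "data": {
  "rows": "0 0 3 0 0 0; 0 0 7 0 0 0; 0 0 11 0 0 0; 0 0 15 0 0 0; 0 0 17 0 0 -5"
}}

```text
time: 9.8
tool_pos: [0.4193, 0.2381, 0.2103]
eef_rot: [-72.4, 89.7, 37.7]
ft_force: [0.7, 1.1, -3.0]
finger_gap: 0.131
```

Request:
{"op": "carry_out", "data": {
  "rows": "0.6 -2.2 0 0 0 -8; 1.3 -4.4 0 0 0 -16; 1.9 -6.6 0 0 0 -24; 2.6 -8.8 0 0 0 -32; 3.2 -11 0 0 0 -40"
}}

```text
time: 10.3
tool_pos: [0.4503, 0.1264, 0.2069]
eef_rot: [-26.2, 90.0, 43.5]
ft_force: [-0.0, 0.8, -2.3]
finger_gap: 0.13
```

Request:
{"op": "carry_out", "data": {
  "rows": "0.6 -2.2 0 0 0 -8; 1.3 -4.4 0 0 0 -16; 1.9 -6.6 0 0 0 -24; 2.6 -8.8 0 0 0 -32; 3.3 -10.7 0 0 0 -40"
}}

```text
time: 10.8
tool_pos: [0.4832, 0.0192, 0.2068]
eef_rot: [15.7, 90.0, 45.4]
ft_force: [-0.2, -0.0, -1.0]
finger_gap: 0.135
```

Request:
{"op": "carry_out", "data": {
  "rows": "0 0 0 0 0 0; 0 0 0 0 0 0; 0 0 0 0 0 0"
}}

```text
time: 11.1
tool_pos: [0.4829, 0.0214, 0.2064]
eef_rot: [69.2, 90.0, 99.5]
ft_force: [0.0, -0.3, -0.6]
finger_gap: 0.132
```

```bash
python3 snap.py top t9 300 150 120 120 5; python3 snap.py scene s9 220 160 150 130 5;  python3 snap.py wrist w9
```

```text
11.1 [0.482918   0.0213971  0.20642384] [69.17551863 89.96026924 99.4581031 ] [-25.   12.9  17.4 118.6  -5.1  49.2  25.6] [ 0.  -0.3 -0.6] 0.13230156811407873
11.15 [0.48292399 0.02143084 0.20636169] [ 78.00787064  89.96516753 108.28797922] [-25.   12.9  17.4 118.6  -5.1  49.2  25.6] [-0.3  0.7 -1.5] 0.13302229639420882
11.2 [0.48297097 0.02136211 0.20635077] [ 76.77693967  89.97291213 107.04372758] [-25.   12.9  17.4 118.6  -5.1  49.2  25.6] [-0.   0.3 -1. ] 0.1270419280724343
```

View pics/s9.png

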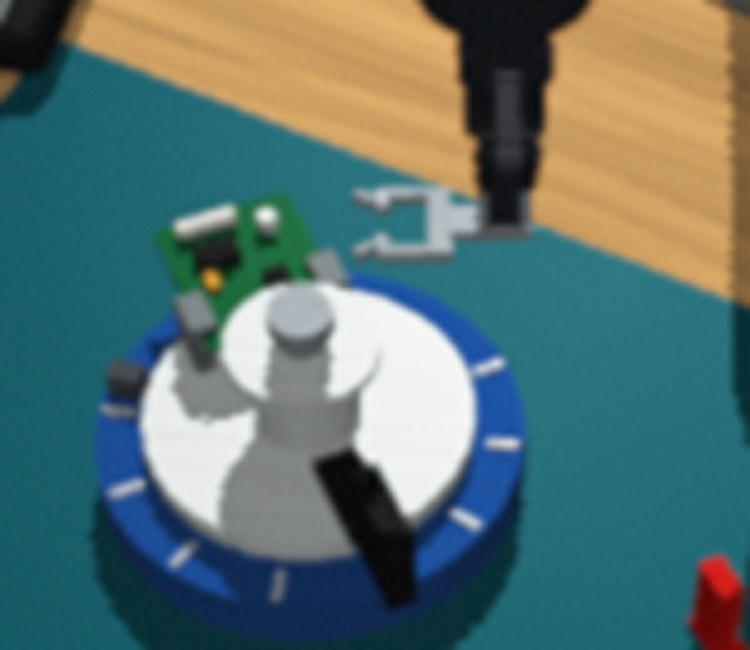

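View pics/w9.png

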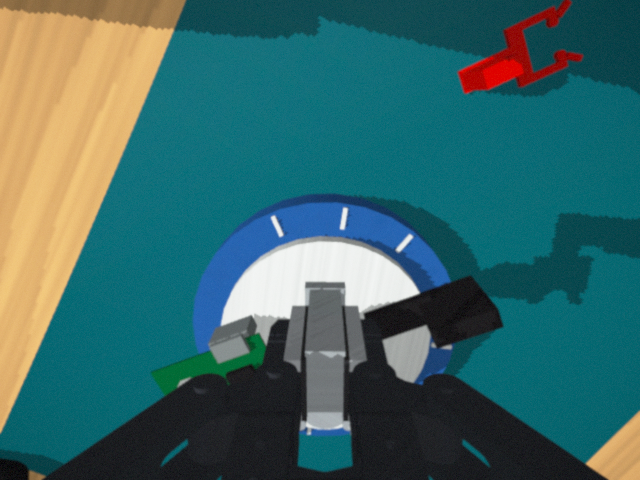

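View pics/t9.png

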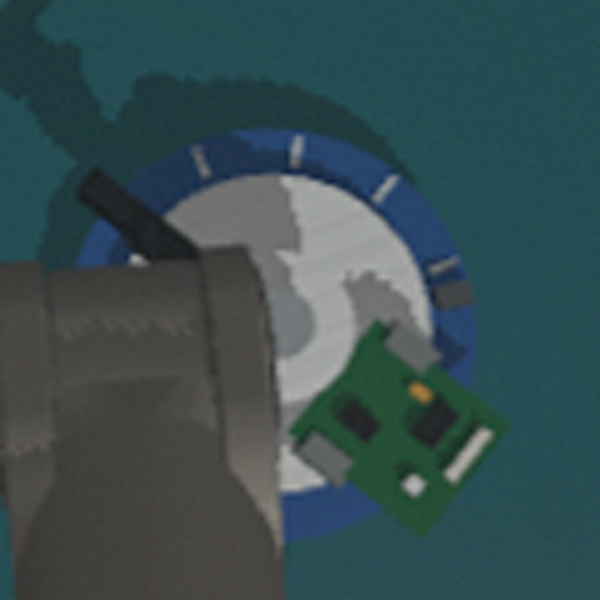

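Run:
```python
from h import *
d=dict(np.load("pics/s9.npz"))
f=lambda x,y:(220+(x-2)/5,160+(y-2)/5)
a=lambda x,y,z:atz(d,[f(x,y)],z)[0][:2]
print("head",a(301,309,.117))
C=np.array([.5293,-.0577])
b1,b2=a(382,203,.175),a(378,244,.175); bm=(b1+b2)/2
print("bumps",b1,b2,np.hypot(*(b1-b2)))
r=(a(446,188,.175)+a(443,257,.175))/2; w=bm-r; print(bm,r,np.hypot(*w),np.degrees(np.arctan2(w[1],w[0])))
Rm=R.from_euler("xyz",d["eef_rot"],degrees=True).as_matrix();j=np.degrees(np.arctan2(Rm[1,2],Rm[0,2]));print("jaw",j)
u=np.array([np.cos(np.radians(j-90)),np.sin(np.radians(j-90))]);n=np.array([-u[1],u[0]])
T=d["tool_pos"][:2]
for q in (bm,r): print("rel tool",(q-T)@u,(q-T)@n)
print("axis rel tool",(C-T)@u,(C-T)@n)
# overlay predicted clip points
def pt(x,y,z): p=T+u*(x+.046)+n*y; return [p[0],p[1],z]
ov=cv2.imread("pics/s9.png")
for x in (.009,-.0115,0):
  for y in (-.008,0,.008):
    q=proj(d,[pt(x,y,.175)])[0]; cv2.circle(ov,(int((q[0]-220)*5+2),int((q[1]-160)*5+2)),3,(0,0,255),-1)
cv2.imwrite("pics/s9o.png",ov)
# wrist spindle?
```

```text
head [ 0.53193894 -0.05788164]
bumps [ 0.50355918 -0.02921339] [ 0.52591653 -0.01836059] 0.024852248322625767
[ 0.51473786 -0.02378699] [0.50054804 0.00077403] 0.028365376323167726 -59.98337368651825
jaw 30.2801064319538
rel tool 0.05509023151798855 0.004673427734136463
rel tool 0.026725155116752126 0.0048038681686060295
axis rel tool 0.09171914717313931 0.00014898702558342698
```

View pics/s9o.png

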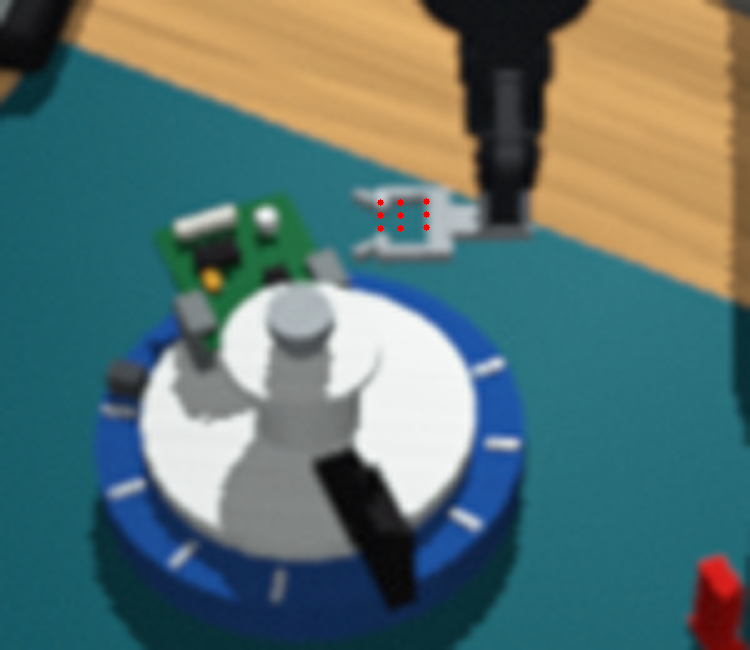

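Request:
{"op": "carry_out", "data": {
  "rows": "0 0 -2 0 0 0; 0 0 -4 0 0 0; 0 0 -6 0 0 0; 0 0 -6.8 0 0 0; 0 0 -7.1 0 0 0"
}}

```text
time: 11.75
tool_pos: [0.4828, 0.0206, 0.1347]
eef_rot: [157.9, 89.9, -172.0]
ft_force: [-0.1, 0.1, -1.9]
finger_gap: 0.133
```

Request:
{"op": "carry_out", "data": {
  "rows": "0 0 0 0 0 0; 0 0 0 0 0 0"
}}

```text
time: 11.95
tool_pos: [0.4839, 0.0205, 0.1361]
eef_rot: [-15.3, 89.9, 14.8]
ft_force: [0.4, -0.4, -2.4]
finger_gap: 0.135
```

```bash
python3 snap.py scene s10 240 180 80 70 10;  python3 snap.py wrist w10
```

```text
11.95 [0.48386407 0.02049926 0.13605299] [-15.27372568  89.9215751   14.84602414] [-23.3  19.3  16.1 121.9  -8.3  39.7  28.5] [ 0.4 -0.4 -2.4] 0.1353605664782733
12.0 [0.48387559 0.02050283 0.13611149] [-15.01820598  89.91028186  15.10132589] [-23.3  19.3  16.1 121.9  -8.3  39.7  28.5] [-0.   0.  -1.6] 0.12921544006267024
```

View pics/s10.png

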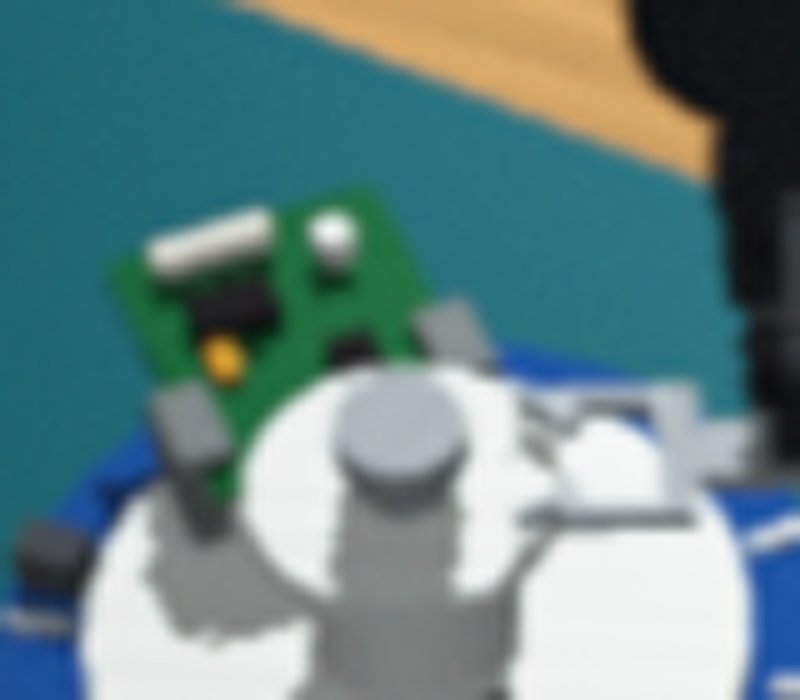

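View pics/w10.png

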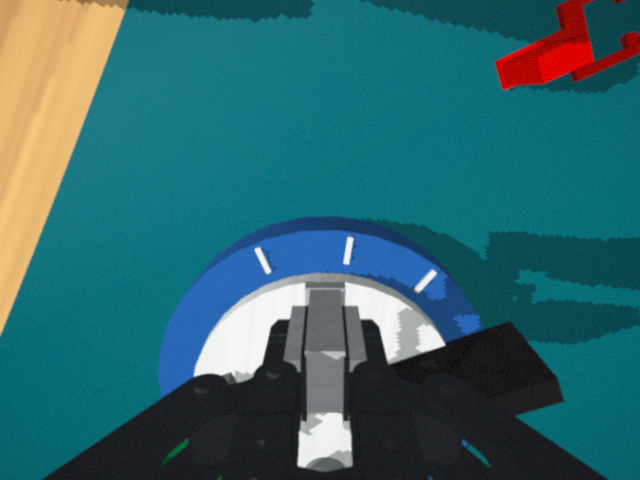

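Run:
```python
from h import *
d=dict(np.load("pics/s10.npz"));C=np.array([.5293,-.0577])
Rm=R.from_euler("xyz",d["eef_rot"],degrees=True).as_matrix();j=np.degrees(np.arctan2(Rm[1,2],Rm[0,2]));T=d["tool_pos"]
u=np.array([np.cos(np.radians(j-90)),np.sin(np.radians(j-90))]);n=np.array([-u[1],u[0]])
print(j-90,(C-T[:2])@u,(C-T[:2])@n)
ov=cv2.imread("pics/s10.png"); z=T[2]-.0375+.006
# arm outlines predicted at sides +-20mm
for x in (-.0115,.009,-.0175):
  for y in (-.020,-.008,.008,.020):
    p=T[:2]+u*(x+.046)+n*y; q=proj(d,[[*p,z]])[0]; cv2.circle(ov,(int((q[0]-240)*10+5),int((q[1]-180)*10+5)),3,(0,0,255),-1)
for a in np.radians(np.arange(0,360,15)):
    q=proj(d,[[C[0]+.016*np.cos(a),C[1]+.016*np.sin(a),.117]])[0]; cv2.circle(ov,(int((q[0]-240)*10+5),int((q[1]-180)*10+5)),2,(0,255,0),-1)
    q=proj(d,[[C[0]+.037*np.cos(a),C[1]+.037*np.sin(a),.095]])[0]; cv2.circle(ov,(int((q[0]-240)*10+5),int((q[1]-180)*10+5)),2,(0,255,255),-1)
cv2.imwrite("pics/s10o.png",ov)
w=dict(np.load("pics/w10.npz"))
print(proj(w,[[*C,.117]],w), [proj(w,[[*(C+.016*n*k),.117]],w)[0] for k in(-1,1)])
cv2.imwrite("pics/w10c.png",cv2.resize(w["frame"][400:480,270:380,::-1],None,fx=6,fy=6,interpolation=cv2.INTER_CUBIC))
```

```text
-59.880236542379194 0.0904408319613225 5.9992320848923714e-05
[[324.08968285 516.80885057]] [array([287.53638086, 516.9880693 ]), array([360.62622875, 516.76528827])]
```

View pics/s10o.png

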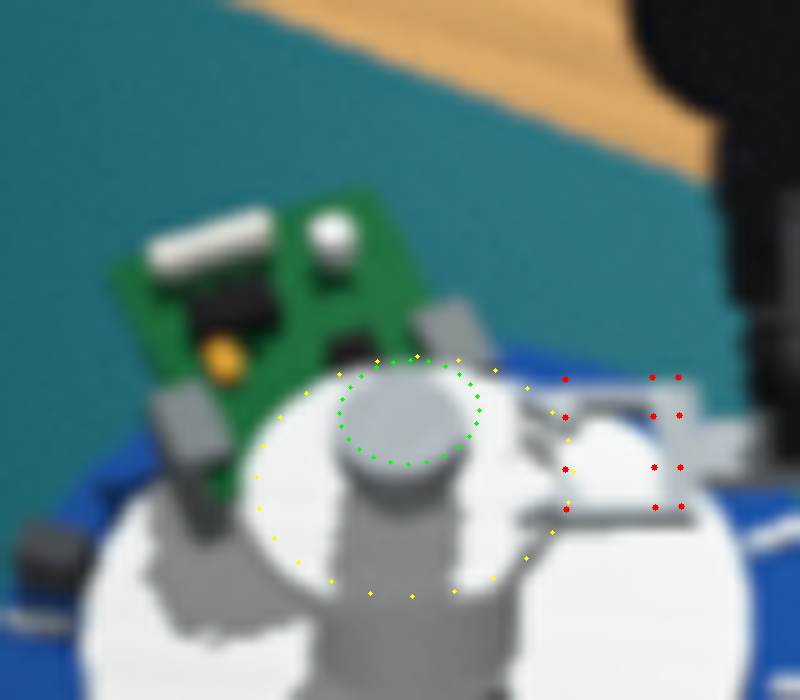

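View pics/w10c.png

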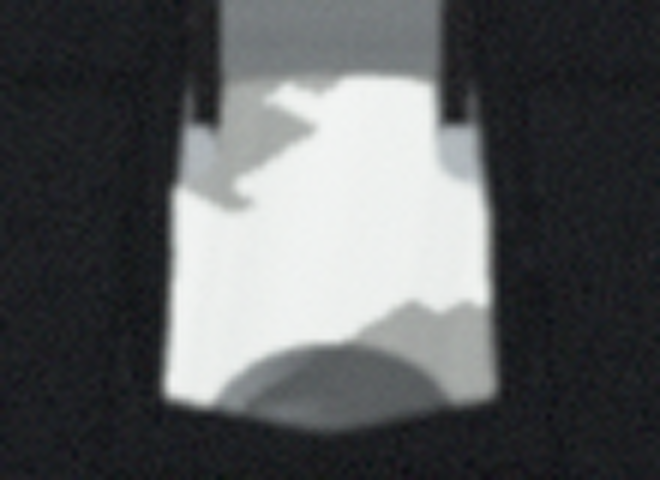

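Request:
{"op": "carry_out", "data": {
  "rows": "0 0 -0.15 0 0 0; 0.3 -0.52 -0.15 0 0 0; 0.6 -1.04 -0.15 0 0 0; 0.9 -1.56 -0.15 0 0 0; 1.2 -2.07 -0.15 0 0 0"
}}

```text
time: 12.55
tool_pos: [0.4956, -0.0011, 0.1338]
eef_rot: [-69.0, 90.0, -38.9]
ft_force: [0.1, -0.4, -0.9]
finger_gap: 0.136
```

Request:
{"op": "carry_out", "data": {
  "rows": "0 0 0 0 0 0; 0.1 -0.17 0 0 0 0; 0.2 -0.35 0 0 0 0; 0.3 -0.52 0 0 0 0; 0.3 -0.52 0 0 0 0"
}}

```text
time: 13.05
tool_pos: [0.4985, -0.0052, 0.1338]
eef_rot: [18.9, 90.0, 49.1]
ft_force: [1.5, 1.4, -1.0]
finger_gap: 0.13
```

```bash
python3 snap.py scene s11 240 180 80 70 10;  python3 snap.py wrist w11
```

```text
13.05 [ 0.49849181 -0.00519992  0.13383238] [18.93241709 89.97140255 49.0719941 ] [-20.   20.8  16.3 120.1  -8.9  40.2  32.2] [ 1.5  1.4 -1. ] 0.12966436866565173
13.1 [ 0.49854286 -0.00519496  0.13388738] [-0.4206711  89.96470155 29.71679105] [-20.   20.8  16.3 120.1  -8.9  40.2  32.2] [ 1.   1.5 -2.1] 0.12711888276235625
```

View pics/s11.png

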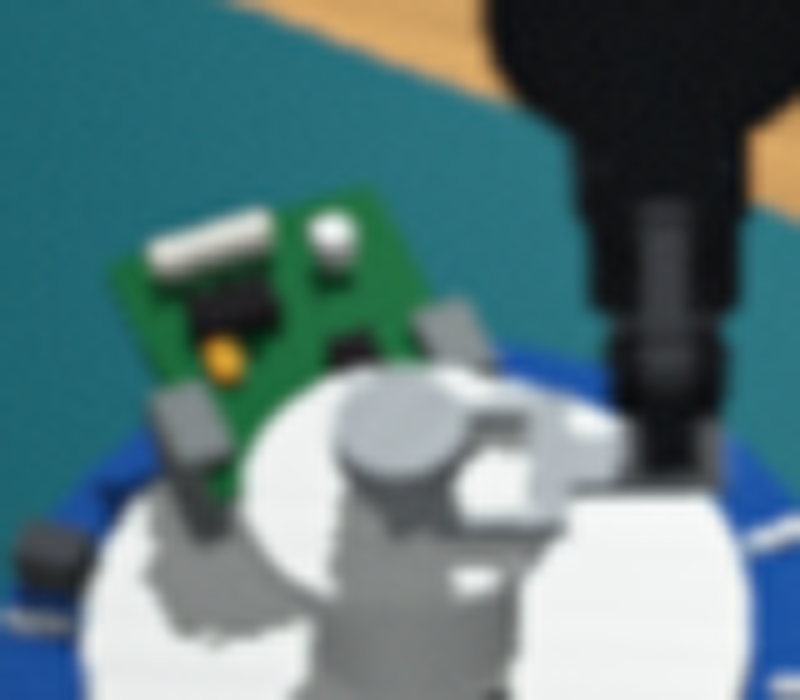

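View pics/w11.png

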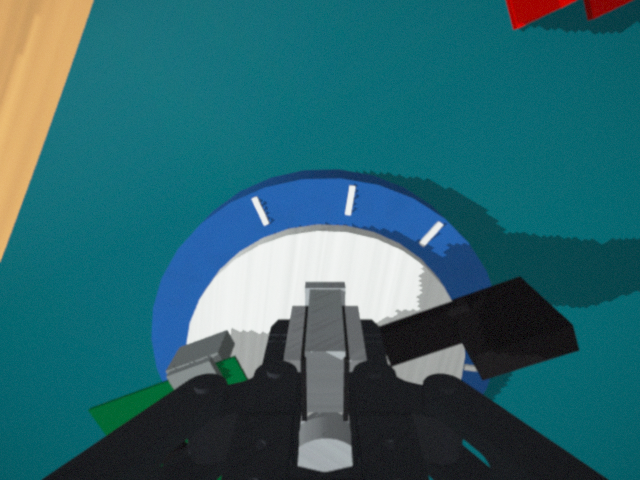

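Request:
{"op": "carry_out", "data": {
  "rows": "0.15 -0.26 0 0 0 0; 0.3 -0.52 0 0 0 0; 0.4 -0.69 0 0 0 0; 0.5 -0.87 0 0 0 0; 0.6 -1.04 0 0 0 0"
}}

```text
time: 13.65
tool_pos: [0.5037, -0.0144, 0.1334]
eef_rot: [106.0, 89.9, 136.2]
ft_force: [0.2, 3.5, -1.8]
finger_gap: 0.131
```

Request:
{"op": "carry_out", "data": {
  "rows": "0.05 -0.09 0 0 0 0; 0.1 -0.17 0 0 0 0; 0.15 -0.26 0 0 0 0; 0.15 -0.26 0 0 0 0"
}}

```text
time: 14.05
tool_pos: [0.5068, -0.0195, 0.1342]
eef_rot: [-49.8, 89.9, -19.8]
ft_force: [3.8, -1.9, -0.6]
finger_gap: 0.132
```

```bash
python3 snap.py scene s12 240 180 80 70 10;  python3 snap.py wrist w12
```

```text
14.05 [ 0.50681537 -0.01950117  0.1342269 ] [-49.82627817  89.85791806 -19.76682057] [-18.4  21.4  16.5 119.1  -9.1  40.5  34. ] [ 3.8 -1.9 -0.6] 0.1323282141469943
14.1 [ 0.5068204  -0.01953642  0.13422744] [-51.10555015  89.85505566 -21.04730612] [-18.4  21.4  16.5 119.1  -9.1  40.5  34. ] [ 4.1 -3.3 -2.8] 0.13431001393957376
```

View pics/s12.png

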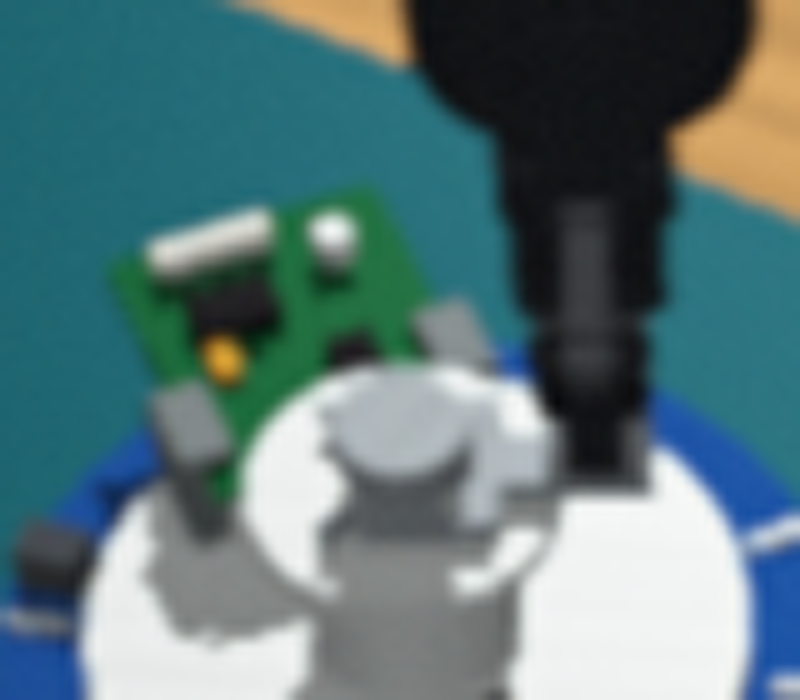

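View pics/w12.png

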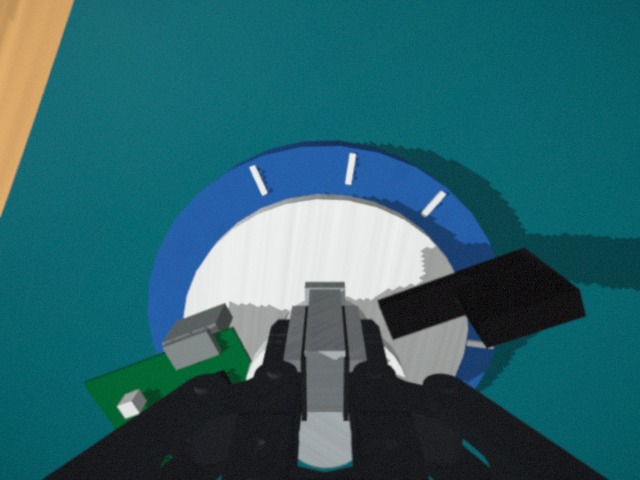

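Request:
{"op": "carry_out", "data": {
  "rows": "0.05 -0.09 0 0 0 0; 0.1 -0.17 0 0 0 0; 0.1 -0.17 0 0 0 0; 0.1 -0.17 0 0 0 0"
}}

```text
time: 14.55
tool_pos: [0.5069, -0.0202, 0.1338]
eef_rot: [-23.1, 90.0, 7.1]
ft_force: [4.0, -0.0, -2.5]
finger_gap: 0.128
```

Request:
{"op": "carry_out", "data": {
  "rows": "0.05 -0.09 0 0 0 0; 0.1 -0.17 0 0 0 0; 0.1 -0.17 0 0 0 0; 0.1 -0.17 0 0 0 0"
}}

```text
time: 14.95
tool_pos: [0.5072, -0.0215, 0.1337]
eef_rot: [125.6, 89.9, 155.7]
ft_force: [0.9, 2.5, 0.6]
finger_gap: 0.127
```

Request:
{"op": "carry_out", "data": {
  "rows": "0 0 0 0 0 0; 0 0 0 0 0 0; 0 0 0 0 0 0"
}}

```text
time: 15.25
tool_pos: [0.5073, -0.0215, 0.1337]
eef_rot: [127.1, 89.9, 157.2]
ft_force: [-0.6, 3.0, 0.7]
finger_gap: 0.133
```

```bash
python3 snap.py scene s13 240 180 80 70 10;  python3 snap.py wrist w13;python3 snap.py top t13 310 170 90 90 7
```

```text
15.25 [ 0.50726741 -0.0215487   0.13366576] [127.05705809  89.93430099 157.18234842] [-18.1  21.6  16.5 118.9  -9.2  40.7  34.4] [-0.6  3.   0.7] 0.13299749098967031
15.3 [ 0.50729021 -0.02159414  0.13368006] [126.96887233  89.93716419 157.08786503] [-18.1  21.6  16.5 118.9  -9.2  40.7  34.4] [-0.5  4.1  1.3] 0.13121878157584432
15.35 [ 0.5072881  -0.02156245  0.13366421] [126.38350882  89.93580314 156.50772001] [-18.1  21.6  16.5 118.9  -9.2  40.7  34.4] [-1.   4.3  0.7] 0.1305880164566954
```

View pics/s13.png

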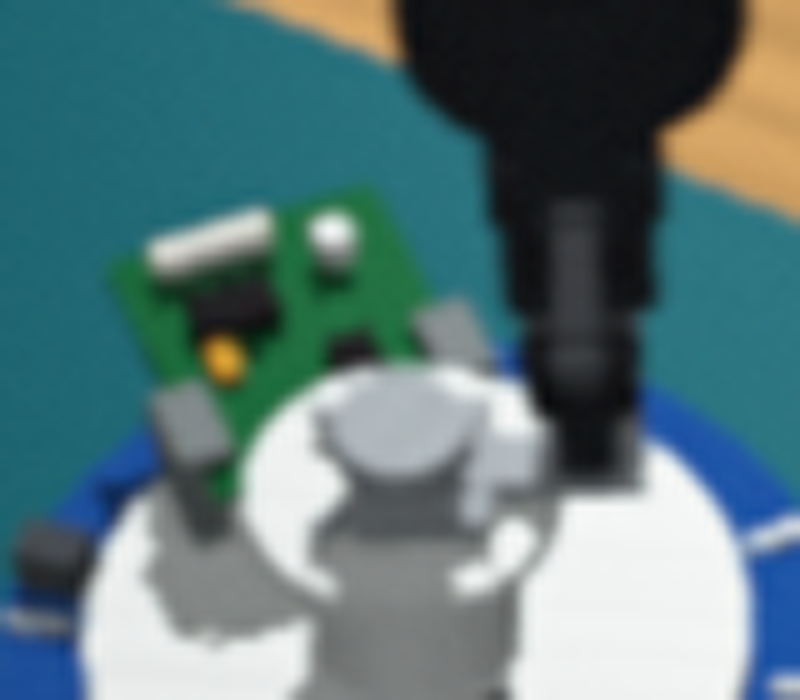

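View pics/w13.png

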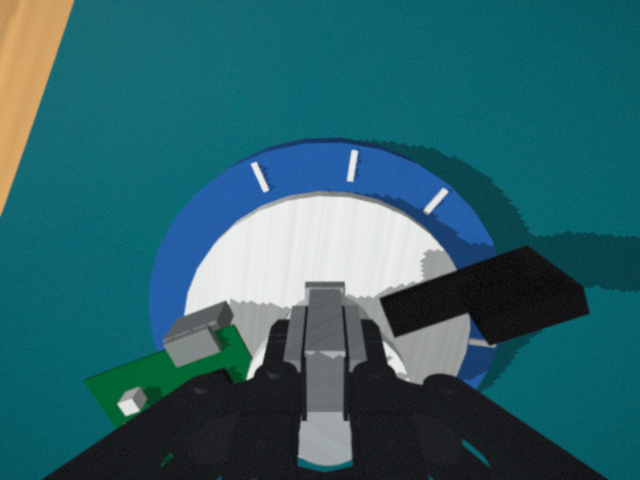

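Run:
```python
from h import *
d=dict(np.load("pics/s13.npz"));C=np.array([.5293,-.0577])
Rm=R.from_euler("xyz",d["eef_rot"],degrees=True).as_matrix();j=np.degrees(np.arctan2(Rm[1,2],Rm[0,2]));T=d["tool_pos"]
u=np.array([np.cos(np.radians(j-90)),np.sin(np.radians(j-90))]);n=np.array([-u[1],u[0]])
print(j-90,(C-T[:2])@u,(C-T[:2])@n)
ov=cv2.imread("pics/s13.png")
P=lambda X:tuple(int(v) for v in ((proj(d,[X])[0]-[240,180])*10+5+np.array([-5,18])))
for x in (-.0115,-.0175,-.035,-.057):
  for y in (-.020,-.006,.006,.020):
    cv2.circle(ov,P([*(C+u*x+n*y),.101]),3,(0,0,255),-1)
for y in (-.006,.006):
  for x in(-.035,-.057): cv2.circle(ov,P([*(C+u*x+n*y),.143]),3,(255,0,255),-1)
for a in np.radians(np.arange(0,360,15)):
    cv2.circle(ov,P([C[0]+.016*np.cos(a),C[1]+.016*np.sin(a),.117]),2,(0,255,0),-1)
    cv2.circle(ov,P([C[0]+.037*np.cos(a),C[1]+.037*np.sin(a),.095]),2,(0,255,255),-1)
cv2.imwrite("pics/s13o.png",ov)
```

```text
-59.874691553845125 0.04232633599280128 0.0009125641177708518
```

View pics/s13o.png

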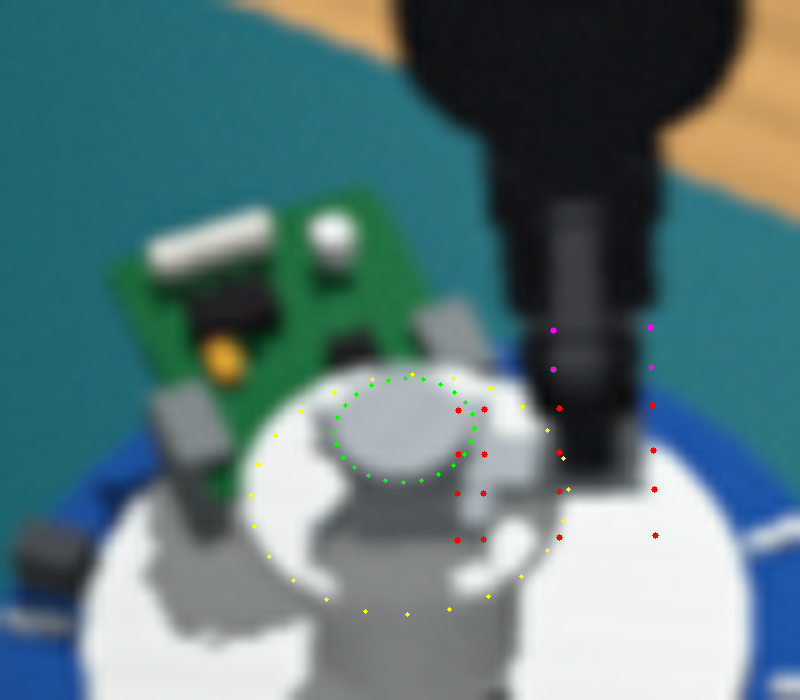

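View pics/t13.png

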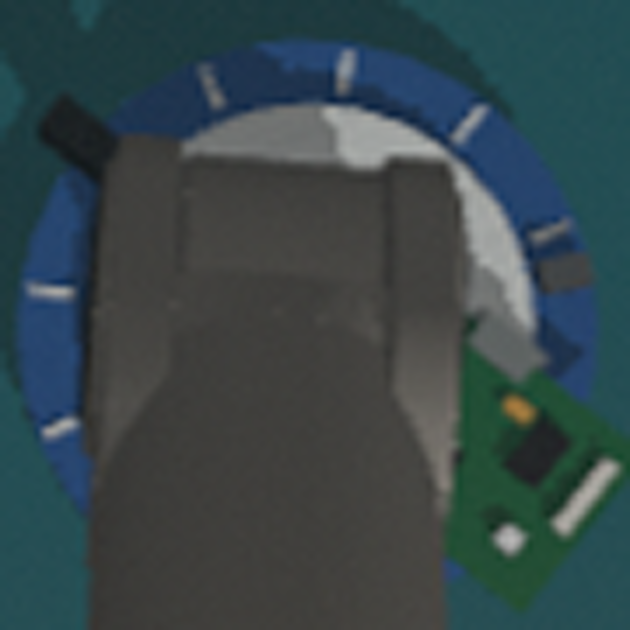

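Request:
{"op": "carry_out", "data": {
  "rows": "0.1 -0.17 0 0 0 0; 0.2 -0.34 0 0 0 0; 0.2 -0.34 0 0 0 0; 0.2 -0.34 0 0 0 0; 0.2 -0.34 0 0 0 0"
}}

```text
time: 15.9
tool_pos: [0.5075, -0.022, 0.1334]
eef_rot: [113.5, 89.6, 143.7]
ft_force: [-6.5, 13.5, 6.1]
finger_gap: 0.132
```

```bash
python3 snap.py scene s14 240 180 80 70 10
```

```text
15.9 [ 0.50753916 -0.02199515  0.13340503] [113.45103968  89.62862845 143.70188184] [-17.7  21.7  16.3 118.7  -9.5  41.   34.9] [-6.5 13.5  6.1] 0.13215848931259577
```

View pics/s14.png

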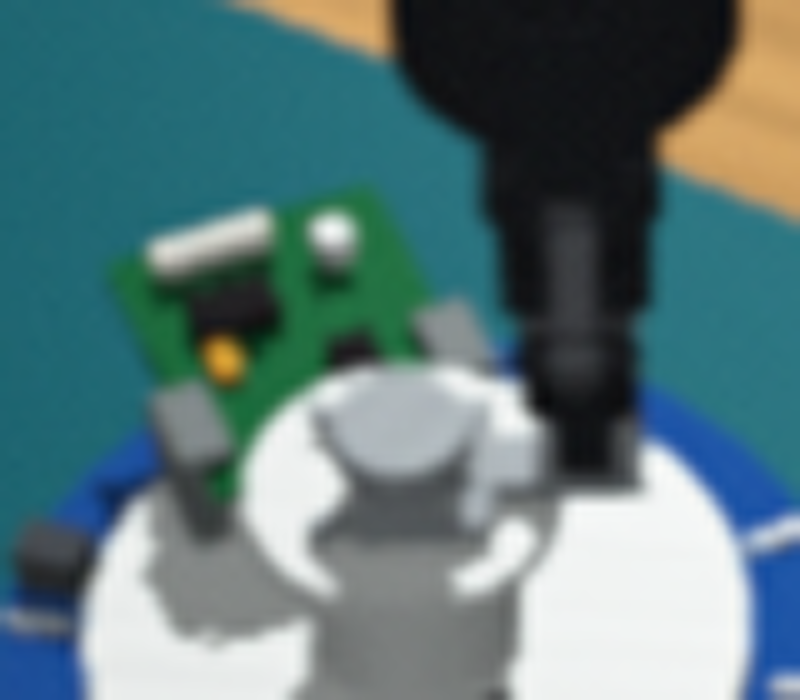

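Request:
{"op": "carry_out", "data": {
  "rows": "-0.1 0.17 0 0 0 0; -0.2 0.34 0 0 0 0; -0.25 0.43 0 0 0 0; -0.25 0.43 0 0 0 0"
}}

```text
time: 16.35
tool_pos: [0.5072, -0.0215, 0.1337]
eef_rot: [-129.3, 90.0, -99.2]
ft_force: [-0.4, 2.6, -1.2]
finger_gap: 0.131
```

Request:
{"op": "carry_out", "data": {
  "rows": "0 0 0 0 0 0; 0 0 0 0 0 0; 0 0 0 0 0 0; 0 0 0 0 0 0; 0 0 0 0 0 0",
  "hand": 0
}}

```text
time: 16.85
tool_pos: [0.5073, -0.0212, 0.1339]
eef_rot: [-77.9, 90.0, -47.8]
ft_force: [0.8, 0.1, 0.1]
finger_gap: 0.496
```

Request:
{"op": "carry_out", "data": {
  "rows": "0 0 1 0 0 0; 0 0 3 0 0 0; 0 0 6 0 0 0; 0 0 9 0 0 0; 0 0 12 0 0 0"
}}

```text
time: 17.35
tool_pos: [0.5071, -0.0212, 0.2557]
eef_rot: [-41.4, 90.0, -11.3]
ft_force: [0.5, -0.3, 0.1]
finger_gap: 0.499
```

Request:
{"op": "carry_out", "data": {
  "rows": "-3 4 0 0 0 0; -4 8 0 0 0 0; -4 12 0 0 0 0; -4 14 0 0 0 0; -4 14 0 0 0 0"
}}

```text
time: 17.85
tool_pos: [0.467, 0.1225, 0.2546]
eef_rot: [23.2, 89.9, 53.6]
ft_force: [-0.5, -0.0, 0.5]
finger_gap: 0.5
```

```bash
python3 snap.py scene s15 240 180 80 70 10; python3 snap.py top t15 310 170 90 90 7;python3 snap.py wrist w15
```

```text
17.85 [0.46702521 0.12248698 0.25464301] [23.16622693 89.9030563  53.60015541] [-33.4   9.   12.6 115.6  -2.4  55.6  10.9] [-0.5 -0.   0.5] 0.5004264602872653
17.9 [0.46717816 0.12015681 0.25441574] [-11.16351345  89.96143556  19.11520007] [-33.3   9.   12.8 115.6  -2.4  55.6  11. ] [-0.  -0.1 -0.2] 0.5030235048448389
17.95 [0.46724778 0.11866036 0.25424001] [-72.34730307  89.97465195 -42.20823405] [-33.2   9.   12.9 115.6  -2.4  55.6  11. ] [-0.6 -0.7  0.5] 0.49921039714310217
```

View pics/s15.png

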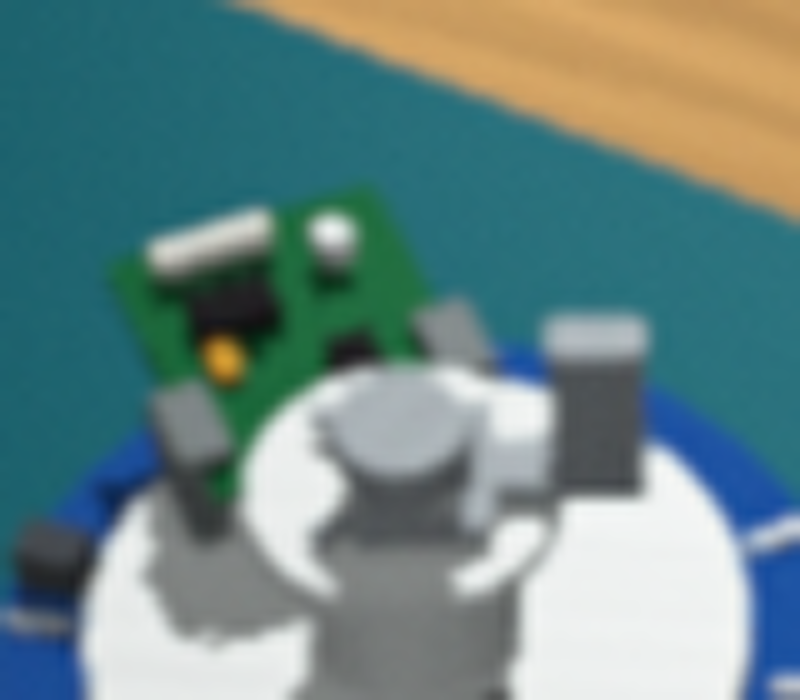

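View pics/t15.png

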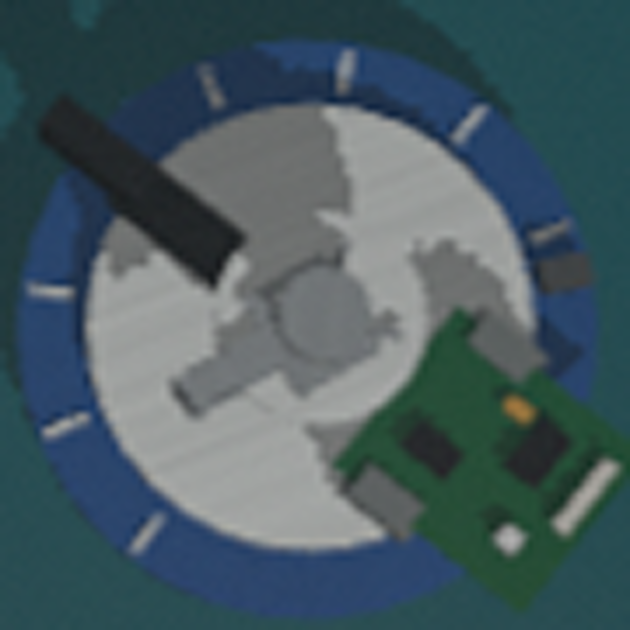

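View pics/w15.png

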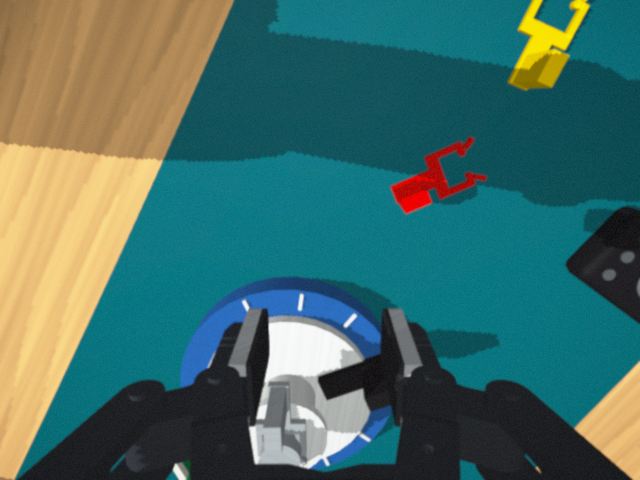

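Run:
```python
from h import *
d=dict(np.load("pics/t15.npz"));C=np.array([.5293,-.0577])
t=np.radians(-60);u=np.array([np.cos(t),np.sin(t)]);n=np.array([-u[1],u[0]])
ov=cv2.imread("pics/t15.png")
def ptt(X): return (proj(d,[X])[0]-[310,170])*7+3
off=np.array([318,313])-ptt([*C,.117]); print("off",off)
def dot(X,c): cv2.circle(ov,tuple(int(v) for v in ptt(X)+off),2,c,-1)
for a in np.radians(np.arange(0,360,20)): dot([*(C+.016*np.array([np.cos(a),np.sin(a)])),.117],(0,255,0)); 
for y in (-.006,.006):
  for x in(-.035,-.057): dot([*(C+u*x+n*y),.143],(255,0,255))
for y in(-.020,.020):
  for x in (.009,.021,-.0115): dot([*(C+u*x+n*y),.101],(0,0,255))
a=np.radians(52.1)
for r in(.075,.119): dot([*(C+r*np.array([np.cos(a),np.sin(a)])),.088],(0,255,255))
cv2.imwrite("pics/t15o.png",ov)
```

```text
off [-4.39619888  1.60412156]
```

View pics/t15o.png

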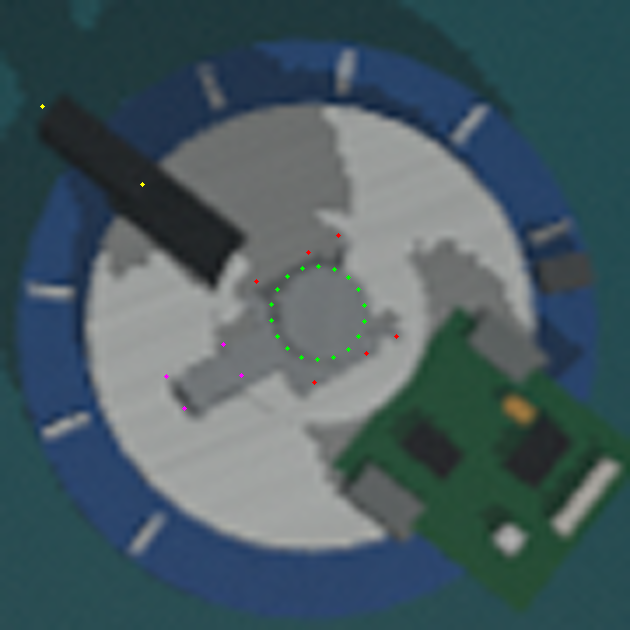

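Request:
{"op": "carry_out", "data": {
  "rows": "0 0 0 0 0 0; 0 0 0 0 0 0; 0 0 0 0 0 0; 0 0 0 0 0 0"
}}

```text
time: 18.4
tool_pos: [0.4673, 0.1185, 0.2538]
eef_rot: [-172.9, 90.0, -142.8]
ft_force: [-0.3, -0.5, -0.0]
finger_gap: 0.497
```

```bash
python3 -c "
from rig import env
s=env.get_state();print(s['time'],s['ft_force']);print(env.hand_in())"
```

```text
18.4 [-0.25863034 -0.50666933 -0.00564027]
the job is handed in; nothing more can be done
None
```

The turntable is at the fourth click and the grey clip is snapped into the spindle groove. I handed the job in at about 18.4 s; no verdict is reported.

- **Turntable:** I gripped the handle at click 2, turned it 60° anticlockwise and let go. The wrist camera then put the handle at 52.1°, against −7.9° before and 52.2° for the fourth rib.
- **Clip:** I pushed it into the groove until it stopped. A last push of about 15 N moved it no further. I then eased off, let go and backed away.
- **Last checks:** In the last overlays on the top and scene pictures the clip lay flat in the groove. Its tab and arm tips were within about 0.5 to 2 mm of the fully home position. Those cameras resolve only about 2 mm, so seating within the 3 mm limit rests as much on the hard stop.
- **One disagreement:** At the stop the gripper was about 42 mm from the spindle axis, where I expected 46 mm. I put this down to a small slip of the tab or calibration error.
- **Bystanders and forces:** I kept clear of the multimeter, reel and mouse, but did not measure their positions again at the end. The wrist force at hand-in was only sensor noise, about 0.5 N.

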